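# Fit the sprung buffing roller into its stand

## Robot

A 6-joint arm with a two-finger parallel gripper is mounted at the origin on the work surface. World frame = base frame: x ahead of the robot, y to its left, z up, the work surface at z = 0. Lengths are in mm, angles in degrees, forces in N, time in s.
With the tool pointing down it reaches from about 350 to 850 mm from the base axis. Payload 8.1 kg.
Tool frame: the origin (TCP) lies midway between the tips of the shut fingers; the grasp point (between the pads) lies 19 mm behind it; z points along the fingers, y is the line along which they close (so a half turn about z gives the same grasp; the last joint's range is limited). The gripper opens to 85 mm and grips with 20 to 120 N. Pads are 22 mm wide; open, the fingers measure 114 mm over their backs; the gripper's body (76 mm by 85 mm) begins 54 mm behind the grasp point. The pads swing forward as they close: fully open they stand 13 mm farther back than shut.
Start: joints at [63.289, 7.471, 85.268, -0, 87.261, -4.893], TCP at [222.977, 557.034, 231.292] pointing down, gripper open.
Joint ranges: [-169.43, 169.43], [-51.17, 129.36], [1.28, 143.12], [-76.62, 256.62], [0, 156.53], [-152.29, 152.29]. Speed limits (degrees/s): [136.94, 136.94, 159.86, 180, 180, 180].

## Interface

Orientations are given as [roll, pitch, yaw] about the fixed x, y, z axes, in that order (R = Rz(yaw) Ry(pitch) Rx(roll)).
In Python, from bench import sense, snapshot, camera_params, hand_in, masks_of, pinpoint gives the robot as it stands.
- The arm moves only by the tool step_arm, never from a script. Its argument "targets" is a list of rows, each an object with "angular": the turn, a rotation vector about the tool's x, y, z scaled (see below), a list of three; "dp": the shift along the tool's x, y, z scaled (see below), a list of three; "fingers": the closure, from 0 (fully open) to 1 (shut). A call has exactly 8 rows; each row is the pose to reach, as a shift and turn from the pose commanded when the call began, along the tool's axes at that moment, turning the shorter way round; what a row does not reach only later rows make up. The controller multiplies each number of a shift by 0.2 m and each number of a turn by 180 degrees. A row lasts 1/8 s, in which the tool goes at most 62.5 mm and 10.7 degrees, less where a joint would pass 70% of its speed; a pose out of reach is approached as far as the arm can. A call with a number of a shift or a turn outside -1 to 1 is refused whole. A call with a gripper value outside its range is refused whole. The fingers move at their own pace and stop on an object; "newtons" is the grip in N (left out, the last holds). Time passes only in rows, so rows that repeat a pose let the fingers close, or fill a call up. It gives the time, the measured TCP pose, the force, the opening and the grip force at its end, in the units of the state.
- sense(): the state, without advancing time (a new reading comes with each control period).
- snapshot(name): name is "scene" or "top" or "wrist"; returns the picture (420x560x3 uint8, blue, green, red); there is no depth.
- camera_params(name): a dict with "vfov" (degrees; the focal length in pixels is half the picture's height over the tangent of half this angle, whatever the lens; pixels are square), "cx", "cy" (the principal point, pixels), "D" ([k1, k2, p1, p2, k3] as OpenCV has them; the pictures are not rectified), "R" (3x3) and "t" (3): a world point X has camera coordinates R X + t. Camera axes: x right, y down, z forward; pixel columns grow to the right and rows downward; lengths in mm; the calibration is good to about 2 mm. A picture is of the moment at which its call begins: read the wrist's pose just before it. camera_params takes no time and is no camera call; for the wrist camera it gives the pose at the moment of the call.
- hand_in(): hands the job in; it is judged then, once.
Trained networks look in the newest picture that a camera, given by its name, has taken for a name from the list of things; names that differ only in an ending like _2 or _b are one class to them, and where a whole thing is asked for, a point or a joint stands for the part that bears it (a point fixed in the world has none). Each returns a list of dicts, best first, with "conf" (0 to 1); they miss things now and then, are a little off and sometimes report something else, mostly with a low value. They report only what shows in the picture. A call takes as long as a camera call. They do not tell look-alikes from the thing itself.
- masks_of(camera, label): "pixels" (420x560 bool, what is visible of it) and "at" ([column, row] in pixels, amid what is visible of it).
- pinpoint(camera, label): "at" ([column, row] in pixels: a listed point, or the origin of a listed thing).
The state is a dict: "time": time; "joint_pos": joint angles; "qd": joint speeds; "joint_efforts": joint torques, N m; "tool_pos": TCP position; "tcp_rot": TCP orientation; "ft_force": force on the tool from outside, world axes, zero at the start; "wrist_torque": the same for the moment, N m; "finger_gap": finger opening in mm; "grip_force": force on a finger pad.
Only numpy, scipy, OpenCV 4.12 (cv2) and the standard library are available. Lean on these libraries where they do the work, as an engineer would, in place of code of your own. Each camera call takes 0.05 s, during which the arm holds its last target. There are 200 camera calls.

## Task

Take the beechwood buffing roller from its grey cradle and fit it in the bamboo buffing stand: put its long, sprung pin into the cup of the low end block, push until the stand has slid back to its stop, press the roller in against the spring, swing its plain end down in front of the tall end block and let the spring seat the plain pin in that block's cup. Leave the roller lying level in both cups, let go of it, and do not disturb the brush, tin, dauber and lamp around it.

Things in the scene. Friction and masses are not known exactly. Their poses are not given: they have to be found in the camera images.
- roller_mid (a point): Loose sprung buffing roller, about 0.2 kg, 182 mm long slack: beechwood cylinder 36 mm in diameter and 85 mm long, a 22 mm diameter, 10 mm long wooden shoulder at each end, then 12 mm steel pins with domed tips (6 mm radius) on the axis. Site: middle of the wood, on the axis; x axis along the roller from sprung end to plain end. It starts level in the cradle, axis 48 mm above the shelf.
- plain_tip (a point): The tip of the short, plain, fixed pin: it stands 25 mm out of the wood, its tip 77.5 mm from roller_mid along the roller's +x.
- sprung_tip (a point): The tip of the long sprung pin with coil rings: slack it stands 52 mm out of the wood, its tip 104.5 mm from roller_mid along the roller's -x. Moves with the pin.
- plunger (a joint): How far the sprung pin is pushed into the roller, in m: 0 slack, hard stop at 0.028. It takes 6 N to start and 10 N to reach the stop (150 N/m). To pass the tall block it must be pushed in more than 22 mm with its tip on the cup's bottom; seated in both cups it is pushed in 12 mm.
- stand: Bamboo trough, origin under its centre, x axis from low to tall block; 194 x 140 mm, floor 8 mm. Side walls 124 mm apart, tops 80 mm above the shelf; full-width end blocks 22 mm thick, inner faces 150 mm apart, tops at 107 mm (low) and 163 mm (tall). The slack roller is longer than the gap: it goes in only slanted 28 to 40 degrees, sprung end down, so the tool leans with it.
- runner: Grey plastic runner under the stand, fixed, 234 x 100 x 10 mm, x axis as the stand's. The stand is not locked: it slides on the runner along x with 2.5 N of friction, less than the roller's spring needs to give. Pushed to -x it gives way by 6 to 22 mm, different each time, before it meets a firm stop; only then does the sprung pin go in. Take up this play level and by feel.
- cup_low (a point): Centre of the mouth of the round blind cup in the low block's inner face: 20 mm in diameter, 10 mm deep, mid-width, 85 mm above the shelf, facing the other cup. x axis level from the low to the tall block, z up.
- cup_tall (a point): Centre of the mouth of the like cup (20 mm diameter, 10 mm deep) in the tall block's inner face, 150 mm from cup_low along its +x, same axes and height.
- cradle: Grey plastic cradle in which the roller lies (fixed to the shelf): base 110 x 76 x 8 mm, two saddles, each 10 mm long along the roller, their centres 37.5 mm either side of its middle, so 65 mm are free between them; saddle tops at 30 mm, lips beside the roller up to 40 mm. Origin under its centre, x axis along the roller.
- brush_mid (a point): Loose beechwood shoe brush with black bristles, 150 x 50 x 38 mm; point at its centre. Bystander.
- tin_mid (a point): Loose round steel polish tin, 76 mm diameter, 28 mm high; point at its centre. Bystander.
- dauber_mid (a point): Loose orange dauber standing up, 48 mm diameter, 80 mm high; point half-way up. Bystander.
- lamp_mid (a point): Loose white plastic puck lamp with a small toggle, 84 mm diameter, 26 mm high; point at its centre. Bystander.
Things that resemble listed ones, but are neither listed nor needed, are in the scene too. Leave any blue or purple look-alike of the part that bears roller_mid alone.

How it is judged:
By the outcome, as a careful person would: the job done as asked, in the order asked, and still so for the second after the job is handed in, with the robot touching nothing.
It also fails if it takes over 45 s, if anything falls off the work surface, if the arm or the gripper's body presses on something with over 40 N, if the wrist force passes 120 N, or if a joint passes its speed limit or range.

## Working session

There is one attempt and no reset: what is moved stays moved. The work goes in short steps, Python scripts to look and compute and a tool call to move; the robot and the scene stay as the last step left them, time stands still between calls to the robot, and variables do not carry over. Pictures are saved under pics/ and viewed, at most 10 in all, crops included, and the job is handed in when it is done.

Besides the shell and the picture viewer there is one more tool, called after "Call:" in YAML: its name, and indented under it one key for each argument. step_arm: Moves the arm, as the interface text tells. Its arguments: {"type":"object","properties":{"targets":{"type":"array","items":{"type":"object","properties":{"angular":{"type":"array","items":{"type":"number","minimum":-1,"maximum":1}},"dp":{"type":"array","items":{"type":"number","minimum":-1,"maximum":1}},"fingers":{"type":"number"}}}},"newtons":{"type":"number"}},"required":["targets"]}

```bash
ls; mkdir -p pics
cat > h.py <<'E'
import numpy as np, cv2, json
from scipy.spatial.transform import Rotation as Ro
from bench import *
def K(p): 
    f=210/np.tan(np.radians(p['vfov']/2)); return np.array([[f,0,p['cx']],[0,f,p['cy']],[0,0,1.]])
def ray(cam,uv,p=None):
    p=p or camera_params(cam); R=np.array(p['R']);t=np.array(p['t'])
    n=cv2.undistortPoints(np.array([[uv]],float),K(p),np.array(p['D'],float))[0,0]
    d=R.T@np.array([n[0],n[1],1]); return -R.T@t, d/np.linalg.norm(d)
def atz(cam,uv,z,p=None):
    o,d=ray(cam,uv,p); return o+d*(z-o[2])/d[2]
def tri(rays):
    A=np.zeros((3,3));b=np.zeros(3)
    for o,d in rays:
        M=np.eye(3)-np.outer(d,d);A+=M;b+=M@o
    x=np.linalg.solve(A,b); return x,[float(np.linalg.norm(np.cross(x-o,d))) for o,d in rays]
def proj(cam,X,p=None):
    p=p or camera_params(cam)
    return cv2.projectPoints(np.atleast_2d(np.array(X,float)),cv2.Rodrigues(np.array(p['R'],float))[0],np.array(p['t'],float),K(p),np.array(p['D'],float))[0][:,0]
E
python3 - <<'E'
from h import *
ims={}
for c in("scene","top","wrist"):
    ims[c]=snapshot(c)
    print(c,camera_params(c)['vfov'],np.round(ray(c,(280,210))[0]))
    for l in("roller_mid","plain_tip","sprung_tip","stand","runner","cup_low","cup_tall","cradle","brush_mid","tin_mid","dauber_mid","lamp_mid"):
        print(c,l,[(np.round(d['at']).tolist(),round(d['conf'],2)) for d in pinpoint(c,l)][:4])
cv2.imwrite('pics/a.png',np.hstack([cv2.resize(ims['scene'],(400,300)),cv2.resize(ims['top'],(400,300))]))
cv2.imwrite('pics/top.png',cv2.resize(ims['top'],(800,600)));cv2.imwrite('pics/scene.png',cv2.resize(ims['scene'],(800,600)))
print(sense())
E
```

```text
pics
scene 47.846081202683045 [1173. -513. 1177.]
scene roller_mid [([191.0, 212.0], 0.94), ([105.0, 248.0], 0.77), ([251.0, 174.0], 0.75), ([332.0, 186.0], 0.73)]
scene plain_tip [([228.0, 186.0], 0.91), ([81.0, 263.0], 0.88), ([243.0, 233.0], 0.77), ([163.0, 214.0], 0.62)]
scene sprung_tip [([184.0, 269.0], 0.59), ([143.0, 241.0], 0.55), ([184.0, 283.0], 0.48), ([281.0, 160.0], 0.46)]
scene stand [([334.0, 182.0], 0.86), ([319.0, 184.0], 0.68)]
scene runner [([333.0, 188.0], 0.67)]
scene cup_low [([318.0, 184.0], 0.81), ([186.0, 269.0], 0.57)]
scene cup_tall [([352.0, 156.0], 0.79)]
scene cradle [([224.0, 253.0], 0.96), ([318.0, 184.0], 0.68)]
scene brush_mid [([303.0, 291.0], 0.6)]
scene tin_mid [([354.0, 246.0], 0.83)]
scene dauber_mid [([244.0, 306.0], 0.68), ([378.0, 143.0], 0.66)]
scene lamp_mid [([373.0, 140.0], 0.67)]
top 50.502626817360195 [ 425.  -27. 1569.]
top roller_mid [([337.0, 220.0], 0.87), ([404.0, 278.0], 0.84), ([331.0, 270.0], 0.73), ([402.0, 206.0], 0.69)]
top plain_tip [([313.0, 221.0], 0.92), ([349.0, 282.0], 0.88), ([424.0, 288.0], 0.83), ([285.0, 272.0], 0.
[... 785 characters left out ...]
 lamp_mid []
{'time': 1.95, 'joint_pos': array([ 6.32887149e+01,  7.47077515e+00,  8.52660047e+01, -4.21096061e-04,
        8.72609322e+01, -4.89332390e+00]), 'qd': array([ 0.04904153,  0.02968225, -0.01007741, -0.08176519, -0.01891734,
        0.01761673]), 'joint_efforts': array([-1.38603650e-04, -5.69299078e+01, -5.00853682e+01, -1.47857372e-04,
        1.15120889e-03,  2.37597095e-05]), 'tool_pos': array([222.98907823, 557.04662667, 231.31352961]), 'tcp_rot': array([1.79997756e+02, 6.14245737e-04, 1.58182059e+02]), 'ft_force': array([-0.16571853,  0.05570238,  0.13021519]), 'wrist_torque': array([-0.01684068, -0.03993886, -0.02762544]), 'grip_force': 0.0, 'finger_gap': 85.36709461963731}
```

View pics/top.png

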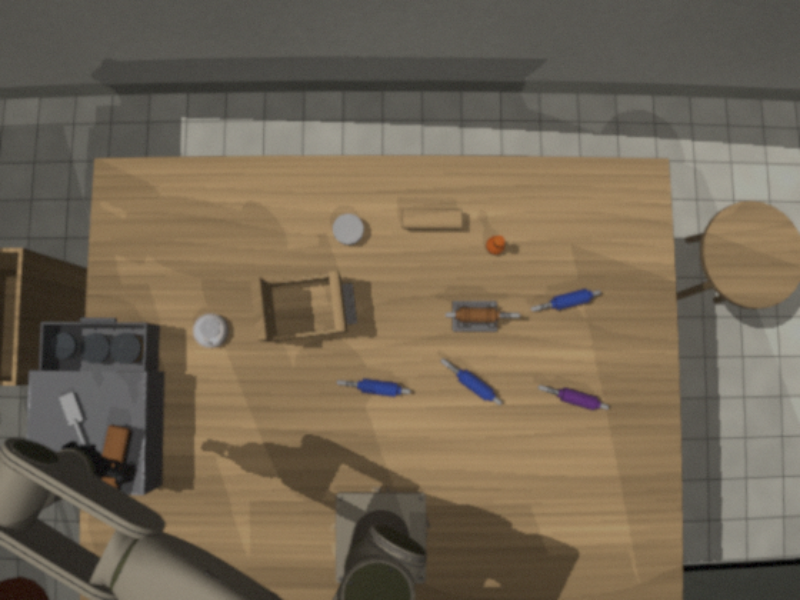

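View pics/scene.png

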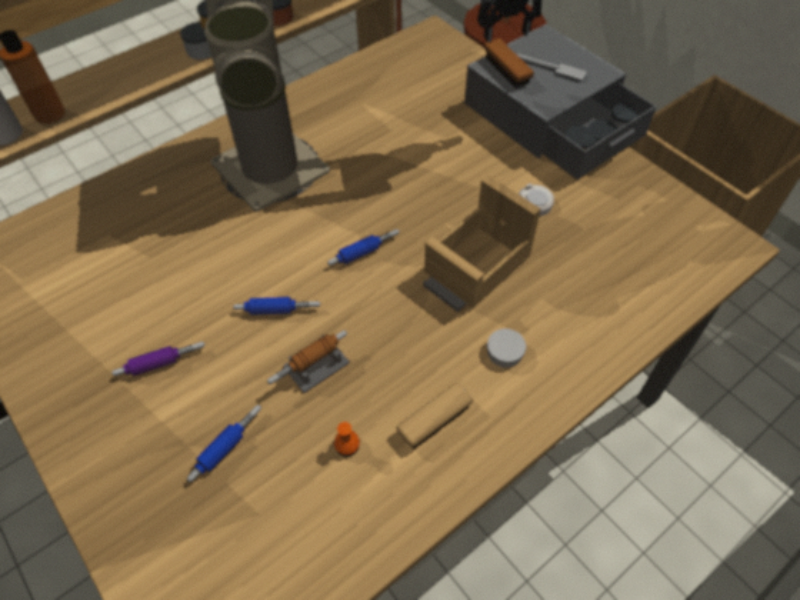

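Top view (560-wide pixels): the candidates are blue rollers at (402,210), (331,270), (266,271), a purple one at (405,278) and a wooden one in a grey cradle at (334,221). Only the last fits (beech, in the grey cradle), with its long pin to the right (−y). The stand is at (212,216), with its low block and runner stub to the right; tin, brush, dauber and lamp are around it.

Run:
```python
from h import *
P=lambda c,uv,z:np.round(atz(c,uv,z)).tolist()
for n,uv,z in(("mid",(337,220),48),("plain",(313,221),48),("sprung",(365,222),48),("cradle",(334,221),0),("stand",(212,216),0),("low",(233,210),85),("tall",(190,216),85),("brush",(300,151),19),("tin",(242,160),14),("dauber",(345,168),40),("lamp",(149,231),13)): print(n,P("top",uv,z))
for n,uv,z in(("plain",(243,233),48),("cradle",(224,253),0),("stand",(334,182),0),("low",(318,184),85),("tall",(352,156),85)): print('s',n,P("scene",uv,z))
a=cv2.imread('pics/scene.png'); 
cv2.imwrite('pics/crop.png',cv2.resize(a[300:420,230:390],None,fx=4,fy=4,interpolation=cv2.INTER_CUBIC))
```

```text
mid [537.0, -244.0, 48.0]
plain [533.0, -161.0, 48.0]
sprung [530.0, -341.0, 48.0]
cradle [537.0, -240.0, 0.0]
stand [554.0, 192.0, -0.0]
low [567.0, 110.0, 85.0]
tall [547.0, 254.0, 85.0]
brush [785.0, -120.0, 19.0]
tin [753.0, 86.0, 14.0]
dauber [720.0, -276.0, 40.0]
lamp [500.0, 412.0, 13.0]
s plain [542.0, -152.0, 48.0]
s cradle [535.0, -219.0, 0.0]
s stand [543.0, 201.0, 0.0]
s low [564.0, 108.0, 85.0]
s tall [548.0, 261.0, 85.0]
```

View pics/crop.png

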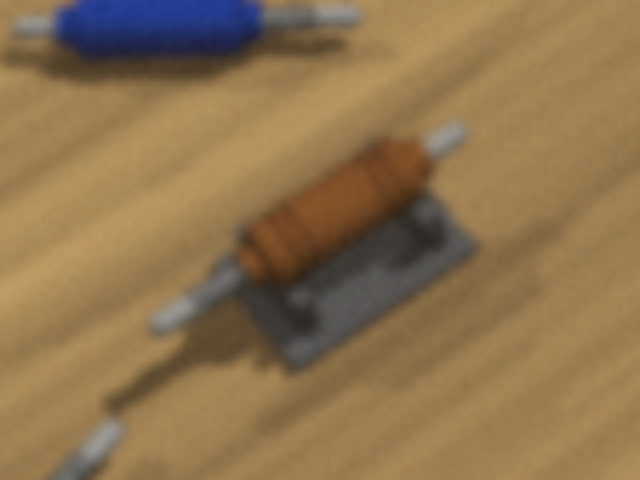

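The crop shows the wooden roller in the grey cradle, its coil-ringed pin at lower left and its short pin at upper right. It is the one meant. Now moving to look at the stand with the wrist camera.

Call:
step_arm:
  targets:
    - {"dp":[-0.3,-0.2,-0.25],"angular":[0,0,0.06],"fingers":0}
    - {"dp":[-0.6,-0.4,-0.25],"angular":[0,0,0.12],"fingers":0}
    - {"dp":[-1,-0.66,-0.25],"angular":[0,0,0.18],"fingers":0}
    - {"dp":[-1,-0.66,-0.25],"angular":[0,0,0.24],"fingers":0}
    - {"dp":[-1,-0.66,-0.25],"angular":[0,0,0.3],"fingers":0}
    - {"dp":[-1,-0.66,-0.25],"angular":[0,0,0.36],"fingers":0}
    - {"dp":[-1,-0.66,-0.25],"angular":[0,0,0.378],"fingers":0}
    - {"dp":[-1,-0.66,-0.25],"angular":[0,0,0.378],"fingers":0}

```text
time: 2.95
tool_pos: [359.7, 360.1, 281.4]
tcp_rot: [180.0, -0.0, 90.2]
ft_force: [0.2, -0.9, 0.7]
finger_gap: 85.2
grip_force: 0.0
```

Call:
step_arm:
  targets:
    - {"dp":[-0.2,0.2,-0.25],"fingers":0}
    - {"dp":[-0.4,0.4,-0.25],"fingers":0}
    - {"dp":[-0.6,0.6,-0.25],"fingers":0}
    - {"dp":[-0.8,0.8,-0.25],"fingers":0}
    - {"dp":[-1,0.98,-0.25],"fingers":0}
    - {"dp":[-1,0.98,-0.25],"fingers":0}
    - {"dp":[-1,0.98,-0.25],"fingers":0}
    - {"dp":[-1,0.98,-0.25],"fingers":0}

```text
validation failed for argument at $.ta...
```

Run:
```python
from h import *
s=sense();print(s['time'],s['tool_pos'],s['tcp_rot'],s['ft_force'])
p=camera_params('wrist');im=snapshot('wrist')
np.save('w1.npy',{k:p[k] for k in p},allow_pickle=True);cv2.imwrite('pics/w1raw.png',im)
print(np.round(ray('wrist',(280,210),p)[0]))
for l,z in(("stand",0),("cup_low",85),("cup_tall",85),("runner",0)):
    for d in pinpoint('wrist',l)[:2]: print(l,d['at'],d['conf'],np.round(atz('wrist',d['at'],z,p),1))
cv2.imwrite('pics/w1.png',cv2.resize(im,(800,600)))
```

```text
2.95 [359.6734858  360.08909037 281.37576513] [ 1.79991830e+02 -6.02271011e-03  9.01600300e+01] [ 0.16980841 -0.89956879  0.67754137]
[360. 437. 424.]
stand [391.7, 280.4] 0.89 [558.2 173.4   0. ]
cup_tall [414.8, 259.6] 0.73 [545.3 257.5  85. ]
runner [390.7, 277.6] 0.85 [555.7 178.8  -0. ]
runner [394.6, 278.1] 0.43 [562.6 177.8   0. ]
```

View pics/w1.png

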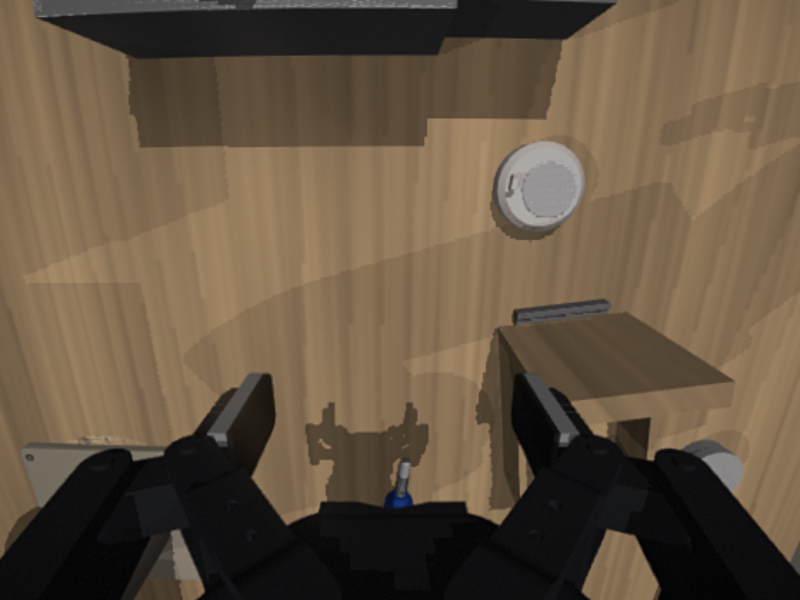

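The gripper blocks the lower part of the view, so the stand (right, around (600,400) in the enlarged picture) should lie ahead (+y) of the camera. Moving on.

Call:
step_arm:
  targets:
    - {"dp":[-0.25,0.15,-0.25],"angular":[0,0,0],"fingers":0}
    - {"dp":[-0.5,0.3,-0.25],"angular":[0,0,0],"fingers":0}
    - {"dp":[-0.75,0.45,-0.25],"angular":[0,0,0],"fingers":0}
    - {"dp":[-1,0.6,-0.25],"angular":[0,0,0],"fingers":0}
    - {"dp":[-1,0.8,-0.25],"angular":[0,0,0],"fingers":0}
    - {"dp":[-1,0.98,-0.25],"angular":[0,0,0],"fingers":0}
    - {"dp":[-1,0.98,-0.25],"angular":[0,0,0],"fingers":0}
    - {"dp":[-1,0.98,-0.25],"angular":[0,0,0],"fingers":0}

```text
time: 4.2
tool_pos: [555.7, 160.8, 331.1]
tcp_rot: [-180.0, 0.0, 90.2]
ft_force: [-0.4, 0.1, -0.3]
finger_gap: 85.1
grip_force: 0.0
```

Call:
step_arm:
  targets:
    - {"dp":[-0.25,0,0],"angular":[0,0,0],"fingers":0}
    - {"dp":[-0.5,0,0],"angular":[0,0,0],"fingers":0}
    - {"dp":[-0.7,0,0],"angular":[0,0,0],"fingers":0}
    - {"dp":[-0.7,0,0],"angular":[0,0,0],"fingers":0}
    - {"dp":[-0.7,0,0],"angular":[0,0,0],"fingers":0}
    - {"dp":[-0.7,0,0],"angular":[0,0,0],"fingers":0}
    - {"dp":[-0.7,0,0],"angular":[0,0,0],"fingers":0}
    - {"dp":[-0.7,0,0],"angular":[0,0,0],"fingers":0}

```text
time: 5.2
tool_pos: [556.4, 21.3, 331.2]
tcp_rot: [-180.0, -0.0, 90.2]
ft_force: [-0.2, 0.4, 0.8]
finger_gap: 85.6
grip_force: 0.0
```

Run:
```python
from h import *
import pickle
s=sense();print(s['time'],s['tool_pos'],s['tcp_rot'],s['ft_force'])
p=camera_params('wrist');im=snapshot('wrist')
pickle.dump(p,open('w2.pkl','wb'));cv2.imwrite('pics/w2raw.png',im)
print(np.round(ray('wrist',(280,210),p)[0]))
for l,z in(("stand",0),("cup_low",85),("cup_tall",85),("runner",0)):
    for d in pinpoint('wrist',l)[:2]: print(l,d['at'],d['conf'],np.round(atz('wrist',d['at'],z,p),1))
cv2.imwrite('pics/w2.png',cv2.resize(im,(800,600)))
```

```text
5.2 [556.40612822  21.29136284 331.22565481] [-1.79991308e+02 -1.48329459e-03  9.01997099e+01] [-0.1541575   0.3643037   0.76436959]
[557.  98. 474.]
stand [274.6, 54.6] 0.92 [555.2 186.    0. ]
cup_low [280.4, 105.9] 0.95 [563.1 110.4  85. ]
runner [273.5, 58.1] 0.87 [553.6 181.2   0. ]
runner [266.4, 315.9] 0.7 [ 541.  -276.7    0. ]
```

View pics/w2.png

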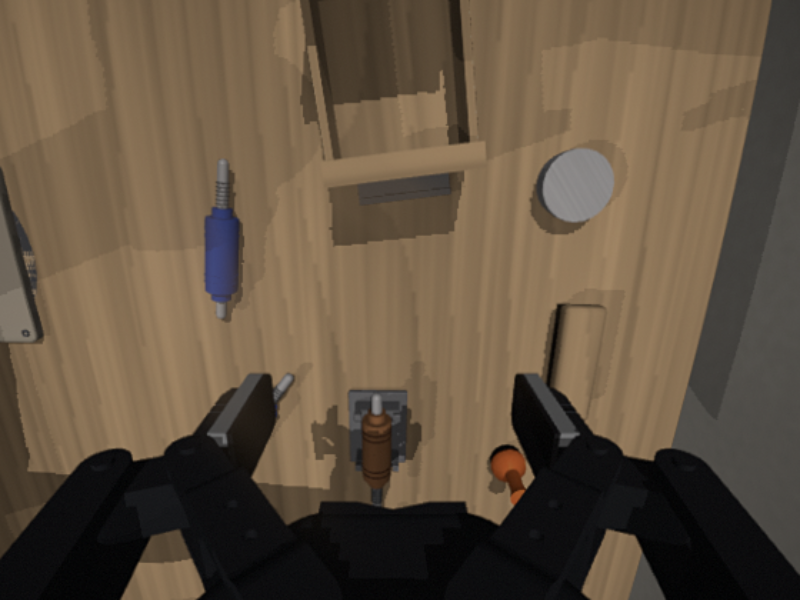

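The wrist camera looks back under the gripper. Stand low block top at (322–485,143–187), tin (577,185), brush (580,350), dauber (508,470), roller in cradle (376,440), blue rollers left. Measuring the stand's edges.

Run:
```python
from h import *
import pickle
p=pickle.load(open('w2.pkl','rb'));im=cv2.imread('pics/w2raw.png');g=cv2.cvtColor(im,cv2.COLOR_BGR2GRAY)
c=np.array([[322,165],[485,143],[330,187],[485,163],[350,392],[407,392]],np.float32)*0.7
c2=cv2.cornerSubPix(g,c.reshape(-1,1,2).copy(),(4,4),(-1,-1),(3,30,.01))[:,0]
for a,b,z in zip(c,c2,[107]*4+[8]*2): print(a,b,np.round(atz('wrist',a,z,p),1),np.round(atz('wrist',b,z,p),1))
p1=np.load('w1.npy',allow_pickle=True).item();im1=cv2.imread('pics/w1raw.png');g1=cv2.cvtColor(im1,cv2.COLOR_BGR2GRAY)
c=np.array([[733,380],[733,395],[570,402]],np.float32)*0.7
c2=cv2.cornerSubPix(g1,c.reshape(-1,1,2).copy(),(4,4),(-1,-1),(3,30,.01))[:,0]
for a,b in zip(c,c2): print(a,b,np.round(atz('wrist',a,163,p1),1),np.round(atz('wrist',b,163,p1),1))
m=[d for l in("roller_mid","cradle","plain_tip") for d in [dict(x,l=l) for x in pinpoint('wrist',l)[:5]]]
for d in m: print(d['l'],d['at'],round(d['conf'],2),np.round(atz('wrist',d['at'],0 if d['l']=='cradle' else 48,p),1))
A=cv2.resize(im[85:145,205:355],(750,300),interpolation=cv2.INTER_CUBIC);B=cv2.resize(im1[210:290,340:520],(675,300),interpolation=cv2.INTER_CUBIC)
cv2.imwrite('pics/e.png',np.vstack([A,np.pad(B,((0,0),(0,75),(0,0)))]))
```

```text
[225.4 115.5] [226.38841  112.099594] [496.   98.4 107. ] [497.4 102.4 107. ]
[339.5 100.1] [339.20056  98.23372] [633.6 116.8 107. ] [633.1 119.  107. ]
[231.  130.9] [228.53886 131.32848] [502.1  80.2 107. ] [499.1  79.6 107. ]
[339.5 114.1] [340.3846  112.44798] [634.7 100.7 107. ] [635.6 102.7 107. ]
[245.  274.4] [243.54503 272.59436] [ 502.5 -179.     8. ] [ 500.  -175.3    8. ]
[284.9 274.4] [284.43997 272.4837 ] [ 575.6 -178.6    8. ] [ 574.7 -174.6    8. ]
[513.1 266. ] [513.91547 266.3823 ] [610.4 290.3 163. ] [611.5 289.9 163. ]
[513.1 276.5] [513.0331  275.30093] [614.  277.7 163. ] [613.5 279.2 163. ]
[399.  281.4] [398.7213  281.60602] [489.9 273.3 163. ] [489.7 273.  163. ]
roller_mid [153.1, 179.6] 0.93 [372.2   6.   48. ]
roller_mid [265.2, 317.2] 0.8 [ 540.4 -241.6   48. ]
cradle [268.0, 295.8] 0.6 [ 544.3 -230.2    0. ]
plain_tip [259.8, 276.7] 0.66 [ 531.9 -159.5   48. ]
plain_tip [152.5, 223.8] 0.61 [362.3 -65.5  48. ]
```

View pics/e.png

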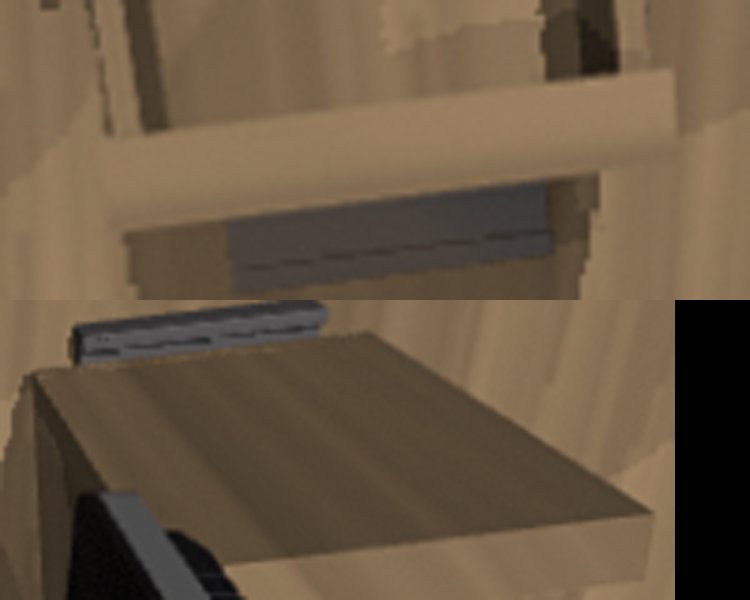

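The edges put cup_low at about (565, 110, 85) and the stand's yaw at about 97.5°. Next, a view over the cradle.

Call:
step_arm:
  targets:
    - {"dp":[-0.25,-0.09,0.1],"angular":[0,0,0],"fingers":0}
    - {"dp":[-0.5,-0.09,0.25],"angular":[0,0,0],"fingers":0}
    - {"dp":[-0.75,-0.09,0.4],"angular":[0,0,0],"fingers":0}
    - {"dp":[-1,-0.09,0.5],"angular":[0,0,0],"fingers":0}
    - {"dp":[-1,-0.09,0.5],"angular":[0,0,0],"fingers":0}
    - {"dp":[-1,-0.09,0.5],"angular":[0,0,0],"fingers":0}
    - {"dp":[-1,-0.09,0.5],"angular":[0,0,0],"fingers":0}
    - {"dp":[-1,-0.09,0.5],"angular":[0,0,0],"fingers":0}

```text
time: 6.6
tool_pos: [539.5, -178.5, 232.2]
tcp_rot: [179.9, 0.0, 90.2]
ft_force: [0.2, -0.7, -0.8]
finger_gap: 85.7
grip_force: 0.0
```

Run:
```python
from h import *
import pickle
s=sense();print(s['time'],s['tool_pos'],s['tcp_rot'],s['ft_force'])
p=camera_params('wrist');im=snapshot('wrist')
pickle.dump(p,open('w3.pkl','wb'));cv2.imwrite('pics/w3raw.png',im)
for l,z in(("roller_mid",48),("plain_tip",48),("sprung_tip",48),("cradle",0)):
    for d in pinpoint('wrist',l)[:2]: print(l,np.round(d['at'],1),d['conf'],np.round(atz('wrist',d['at'],z,p),1))
b=[(536.5+i,-240+j,z) for i,j,z in((0,0,48),(0,77.5,48),(0,-104.5,48))]
print(np.round(proj('wrist',b,p)))
im=cv2.resize(im,(800,600));cv2.imwrite('pics/w3.png',im)
```

```text
6.6 [ 539.48243455 -178.49119994  232.16489035] [1.79925943e+02 2.72787882e-02 9.02312714e+01] [ 0.23431512 -0.71961392 -0.75749853]
roller_mid [301.5 360.3] 0.74 [ 579.8 -438.4   48. ]
roller_mid [275.6 232.8] 0.66 [ 541.1 -238.3   48. ]
plain_tip [119.  262.6] 0.74 [ 340.2 -281.1   48. ]
plain_tip [116.7  92. ] 0.73 [369.8 -76.7  48. ]
sprung_tip [184.  155.1] 0.92 [ 437.2 -144.3   48. ]
sprung_tip [282.1 309.5] 0.77 [ 550.5 -349.9   48. ]
[[272. 234.]
 [272. 171.]
 [272. 306.]]
```

View pics/w3.png

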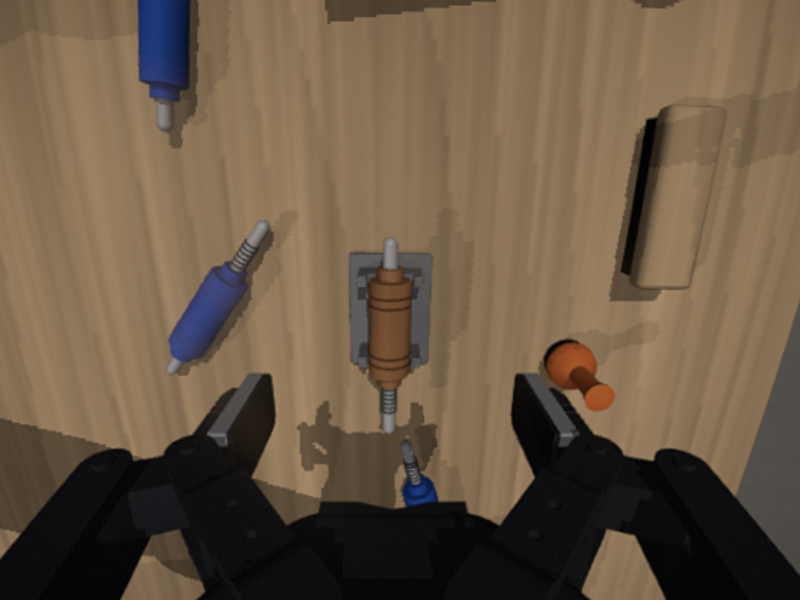

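Clear view of the roller: plain tip at (391,238), sprung tip at (388,431), wood from about 265 to 388 rows, cradle base top edge at row 253. Dauber (575,365) and brush (670,200) stay clear.

Run:
```python
from h import *
import pickle
p=pickle.load(open('w3.pkl','rb'))
f=lambda u,v,z:np.round(atz('wrist',(u*.7,v*.7),z,p),1)
print('plain',f(391,238,49),'sprung',f(388.5,431,47))
print('shoulder plain',f(391,266,52),'sprung sh',f(389,386,55))
print('wood sides',f(368,300,48),f(412,300,48),f(368,350,48),f(411,350,48))
print('base',f(349,253,8),f(432,253,8),f(350,362,8),f(429,363,8))
P=np.array([538.,-240,48])
for m in([538,-240,48],):
  print((proj('wrist',[[m[0],m[1]+d,48] for d in(77.5,52.5,0,-52.5,-104.5)],p)/.7).round(1))
```

```text
plain [ 538.4 -156.9   49. ] sprung [ 536.8 -338.3   47. ]
shoulder plain [ 538.5 -178.9   52. ] sprung sh [ 537.2 -285.9   55. ]
wood sides [ 519.5 -209.1   48. ] [ 556.1 -208.9   48. ] [ 518.8 -254.7   48. ] [ 556.2 -254.5   48. ]
base [ 500.4 -177.6    8. ] [ 575.4 -177.2    8. ] [ 498.4 -286.5    8. ] [ 576.2 -287.2    8. ]
[[390.4 244.8]
 [390.3 275.1]
 [390.1 334.4]
 [389.9 388.5]
 [389.8 437.2]]
```

Call:
step_arm:
  targets:
    - {"dp":[-0.2765,-0.008,0.1],"angular":[0,0,0],"fingers":0}
    - {"dp":[-0.2765,-0.008,0.3],"angular":[0,0,0],"fingers":0}
    - {"dp":[-0.2765,-0.008,0.5],"angular":[0,0,0],"fingers":0}
    - {"dp":[-0.2765,-0.008,0.7],"angular":[0,0,0],"fingers":0}
    - {"dp":[-0.2765,-0.008,0.85],"angular":[0,0,0],"fingers":0}
    - {"dp":[-0.2765,-0.008,0.95],"angular":[0,0,0],"fingers":0}
    - {"dp":[-0.2765,-0.008,1],"angular":[0,0,0],"fingers":0}
    - {"dp":[-0.2765,-0.008,1],"angular":[0,0,0],"fingers":0}

```text
time: 7.85
tool_pos: [537.5, -234.7, 31.3]
tcp_rot: [-180.0, -0.0, 90.1]
ft_force: [0.5, -0.2, 0.6]
finger_gap: 85.2
grip_force: 0.0
```

Call:
step_arm:
  targets:
    - {"dp":[0,0,0.03],"angular":[0,0,0],"fingers":0}
    - {"dp":[0,0,0.03],"angular":[0,0,0],"fingers":0.2}
    - {"dp":[0,0,0.03],"angular":[0,0,0],"fingers":0.4}
    - {"dp":[0,0,0.03],"angular":[0,0,0],"fingers":0.6}
    - {"dp":[0,0,0.03],"angular":[0,0,0],"fingers":0.8}
    - {"dp":[0,0,0.03],"angular":[0,0,0],"fingers":1}
    - {"dp":[0,0,0.03],"angular":[0,0,0],"fingers":1}
    - {"dp":[0,0,0.03],"angular":[0,0,0],"fingers":1}
  newtons: 100

```text
time: 8.85
tool_pos: [538.0, -234.9, 26.1]
tcp_rot: [179.9, 0.0, 90.1]
ft_force: [-0.5, 1.8, 4.9]
finger_gap: 34.1
grip_force: 98.9
```

Run:
```python
from h import *
s=sense();print({k:np.round(v,2) for k,v in s.items()})
```

```text
{'time': np.float64(8.85), 'joint_pos': array([-28.6 ,  16.35,  97.65,   0.  ,  65.93, -28.74]), 'qd': array([ 0.05, -0.03,  0.03,  0.05,  0.01,  0.01]), 'joint_efforts': array([ -0.31, -55.5 , -41.7 ,  -0.14,  -0.41,  -0.  ]), 'tool_pos': array([ 538.  , -234.95,   26.08]), 'tcp_rot': array([1.7994e+02, 3.0000e-02, 9.0150e+01]), 'ft_force': array([-0.54,  1.78,  4.88]), 'wrist_torque': array([ 0.12,  0.13, -0.01]), 'grip_force': np.float64(98.91), 'finger_gap': np.float64(34.09)}
```

Gripped (gap 34, 99 N). Lift and start across.

Call:
step_arm:
  targets:
    - {"dp":[0,0,-0.12],"angular":[0,0,0],"fingers":1}
    - {"dp":[0,0,-0.3],"angular":[0,0,0],"fingers":1}
    - {"dp":[0.1,0,-0.5],"angular":[0,0,0],"fingers":1}
    - {"dp":[0.3,0,-0.7],"angular":[0,0,0],"fingers":1}
    - {"dp":[0.55,0.04,-0.75],"angular":[0,0,0],"fingers":1}
    - {"dp":[0.8,0.07,-0.75],"angular":[0,0,0],"fingers":1}
    - {"dp":[1,0.07,-0.75],"angular":[0,0,0],"fingers":1}
    - {"dp":[1,0.07,-0.75],"angular":[0,0,0],"fingers":1}

```text
time: 9.85
tool_pos: [550.5, -31.9, 174.7]
tcp_rot: [-179.9, -0.0, 90.4]
ft_force: [-0.1, -0.7, -1.3]
finger_gap: 33.8
grip_force: 99.5
```

```bash
cat >> h.py <<'E'
CUP=np.array([565.,110.3,85.]);PSI=97.5
def pose(s,z,th,c,off=(1.1,0,-22),lat=0):
    ps=np.radians(PSI);u=np.array([np.cos(ps),np.sin(ps),0]);v=np.array([np.sin(ps),-np.cos(ps),0])
    t=np.radians(th);a=u*np.cos(t)+np.array([0,0,np.sin(t)])
    R=np.stack([a,v,np.cross(a,v)],1)
    S=CUP*[1,1,0]+u*s+v*lat+[0,0,z]
    return S+a*(98.5-c)-R@np.array(off),R
def rel(p0,R0,p,R): return np.round(R0.T@(p-p0)/200,4).tolist(),np.round(Ro.from_matrix(R0.T@R).as_rotvec(degrees=True)/180,4).tolist()
def cur(s=None):
    s=s or sense();return s['tool_pos'],Ro.from_euler('xyz',s['tcp_rot'],degrees=True).as_matrix()
def where(off=(1.1,0,-22),c=0):
    p,R=cur();m=p+R@np.array(off);S=m-R[:,0]*(98.5-c);ps=np.radians(PSI)
    u=np.array([np.cos(ps),np.sin(ps),0]);v=np.array([np.sin(ps),-np.cos(ps),0]);d=S-CUP*[1,1,0]
    return np.round([d@u,d[2],d@v,np.degrees(np.arcsin(R[2,0])),np.degrees(np.arctan2(R[1,0],R[0,0]))],2)
E
python3 - <<'E'
from h import *
s=sense();print(s['time'],s['tool_pos'],s['tcp_rot'],s['ft_force'],s['finger_gap'],s['grip_force'])
p,R=cur(s);print(where())
print(rel(p,R,*pose(10,150,34,0)))
for z in (150,125,83): print(z,pose(10,z,34,0)[0])
E
```

```text
9.85 [550.48510931 -31.93989926 174.69339778] [-1.79938277e+02 -4.45052487e-02  9.03524593e+01] [-0.08793401 -0.71503438 -1.30222121] 33.81309844802061 99.50985789299011
[-2.3579e+02  1.9662e+02 -4.5050e+01  4.0000e-02  9.0350e+01]
([1.222, 0.0128, -0.0567], [0.0115, 0.1884, -0.0386])
150 [551.54921018 212.4688921  186.2265622 ]
125 [551.54921018 212.4688921  161.2265622 ]
83 [551.54921018 212.4688921  119.2265622 ]
```

Call:
step_arm:
  targets:
    - {"dp":[0.15,0,-0.1],"angular":[0.002,0.04,-0.008],"fingers":1}
    - {"dp":[0.35,0.01,-0.15],"angular":[0.004,0.08,-0.016],"fingers":1}
    - {"dp":[0.6,0.01,-0.15],"angular":[0.007,0.12,-0.024],"fingers":1}
    - {"dp":[0.8,0.01,-0.15],"angular":[0.01,0.16,-0.032],"fingers":1}
    - {"dp":[1,0.01,-0.15],"angular":[0.0115,0.1884,-0.0386],"fingers":1}
    - {"dp":[1,0.01,-0.15],"angular":[0.0115,0.1884,-0.0386],"fingers":1}
    - {"dp":[1,0.01,-0.15],"angular":[0.0115,0.1884,-0.0386],"fingers":1}
    - {"dp":[1,0.01,-0.15],"angular":[0.0115,0.1884,-0.0386],"fingers":1}

```text
time: 10.85
tool_pos: [552.9, 164.4, 205.6]
tcp_rot: [179.9, -33.9, 97.3]
ft_force: [0.4, 0.5, -0.9]
finger_gap: 34.2
grip_force: 99.5
```

Run:
```python
from h import *
import pickle
s=sense();print(s['time'],s['tool_pos'],s['tcp_rot'],s['ft_force'])
p,R=cur(s);print(where())
print(rel(p,R,*pose(12,125,34,0)),rel(p,R,*pose(10,83,34,0)))
for c in("scene","wrist"):
    P=camera_params(c);im=snapshot(c);pickle.dump(P,open(f'c_{c}.pkl','wb'));cv2.imwrite(f'pics/c_{c}.png',im)
    for l in("sprung_tip","plain_tip","roller_mid","cup_low","cup_tall"):
        print(c,l,[(np.round(d['at'],1).tolist(),round(d['conf'],2)) for d in pinpoint(c,l)[:3]])
m=p+R@[1.1,0,-22]
for c in("scene","wrist"): print(c,proj(c,[m-R[:,0]*104.5,m+R[:,0]*77.5,m,CUP,CUP+150*np.array([np.cos(np.radians(PSI)),np.sin(np.radians(PSI)),0])],pickle.load(open(f'c_{c}.pkl','rb'))).round(1).tolist())
a=cv2.imread('pics/c_scene.png')[80:220,270:410];b=cv2.imread('pics/c_wrist.png')
cv2.imwrite('pics/d.png',np.hstack([cv2.resize(a,(400,400),interpolation=cv2.INTER_CUBIC),cv2.resize(b,(400,300)).copy() if 0 else np.pad(cv2.resize(b,(400,300)),((0,100),(0,0),(0,0)))]))
```

```text
10.85 [552.89059717 164.37258046 205.63053321] [179.88220689 -33.8753406   97.3047556 ] [ 0.38371323  0.50567363 -0.94094546]
[-37.94 169.61  -5.31  33.88  97.3 ]
([0.0833, 0.0232, 0.3234], [0.0013, 0.0007, -0.0009]) ([-0.0421, 0.0229, 0.4922], [0.0013, 0.0007, -0.0009])
scene sprung_tip [([308.1, 170.6], 0.64), ([281.8, 161.4], 0.58), ([183.3, 282.9], 0.51)]
scene plain_tip [([162.6, 213.9], 0.95), ([346.5, 120.5], 0.94), ([231.5, 186.4], 0.84)]
scene roller_mid [([188.2, 214.6], 0.94), ([253.5, 173.6], 0.92), ([332.7, 136.8], 0.8)]
scene cup_low [([318.9, 184.4], 0.97), ([336.2, 184.1], 0.66)]
scene cup_tall [([353.4, 154.7], 0.78)]
wrist sprung_tip [([116.9, 309.4], 0.46)]
wrist plain_tip [([272.8, 108.1], 0.61)]
wrist roller_mid [([277.7, 282.7], 0.94)]
wrist cup_low []
wrist cup_tall []
scene [[309.0, 173.3], [347.4, 118.5], [330.9, 142.0], [318.9, 183.7], [350.9, 155.9]]
wrist [[275.0, 431.8], [275.2, 113.5], [275.1, 283.0], [280.7, 336.9], [279.5, 182.3]]
```

View pics/d.png

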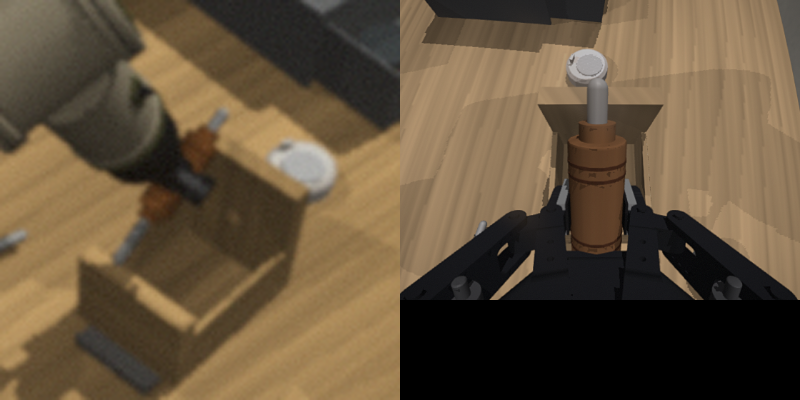

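The picture shows the roller tilted above the stand with its sprung tip near the low block's top edge, and the predicted cup_low pixel (319,184) matches. Descending inside.

Call:
step_arm:
  targets:
    - {"dp":[0.04,0.012,0.13],"angular":[0.001,0.0007,-0.001],"fingers":1}
    - {"dp":[0.08,0.023,0.25],"angular":[0.001,0.0007,-0.001],"fingers":1}
    - {"dp":[0.083,0.023,0.325],"angular":[0.001,0.0007,-0.001],"fingers":1}
    - {"dp":[0.04,0.023,0.385],"angular":[0.001,0.0007,-0.001],"fingers":1}
    - {"dp":[0,0.023,0.44],"angular":[0.001,0.0007,-0.001],"fingers":1}
    - {"dp":[-0.03,0.023,0.48],"angular":[0.001,0.0007,-0.001],"fingers":1}
    - {"dp":[-0.0424,0.023,0.495],"angular":[0.001,0.0007,-0.001],"fingers":1}
    - {"dp":[-0.0424,0.023,0.495],"angular":[0.001,0.0007,-0.001],"fingers":1}

```text
time: 12.45
tool_pos: [551.1, 213.5, 118.3]
tcp_rot: [-180.0, -34.1, 97.5]
ft_force: [-0.3, 0.2, -1.5]
finger_gap: 33.8
grip_force: 99.5
```

Run:
```python
from h import *
import pickle
O=(2,0,-22)
s=sense();print(s['time'],s['tool_pos'],s['tcp_rot'],s['ft_force'],s['wrist_torque'])
p,R=cur(s);print(where(O))
for t in(0,-4,-8,-12): print(t,rel(p,R,*pose(t,83,34,0,O)))
im=snapshot('scene');P=camera_params('scene')
for l in("sprung_tip","cup_low"): print(l,[(np.round(d['at'],1).tolist(),round(d['conf'],2)) for d in pinpoint('scene',l)[:3]])
m=p+R@np.array(O);print(proj('scene',[m-R[:,0]*104.5,m+R[:,0]*77.5,CUP],P).round(1).tolist())
cv2.imwrite('pics/f.png',cv2.resize(im[100:220,280:400],(600,600),interpolation=cv2.INTER_CUBIC))
```

```text
12.45 [551.06645233 213.533865   118.32360134] [-179.98133723  -34.0848867    97.50086873] [-0.30261023  0.19302807 -1.54794218] [-0.34183852 -0.02320695 -0.01479324]
[11.92 82.46 -0.33 34.08 97.5 ]
0 ([-0.048, 0.0017, -0.0349], [-0.0001, -0.0005, 0.0])
-4 ([-0.0646, 0.0017, -0.0461], [-0.0001, -0.0005, 0.0])
-8 ([-0.0811, 0.0017, -0.0573], [-0.0001, -0.0005, 0.0])
-12 ([-0.0977, 0.0017, -0.0685], [-0.0001, -0.0005, 0.0])
sprung_tip [([319.5, 185.1], 0.64), ([181.6, 287.3], 0.52), ([141.5, 236.9], 0.48)]
cup_low [([320.3, 182.9], 0.7)]
[[320.2, 183.6], [356.2, 132.3], [318.9, 183.7]]
```

View pics/f.png

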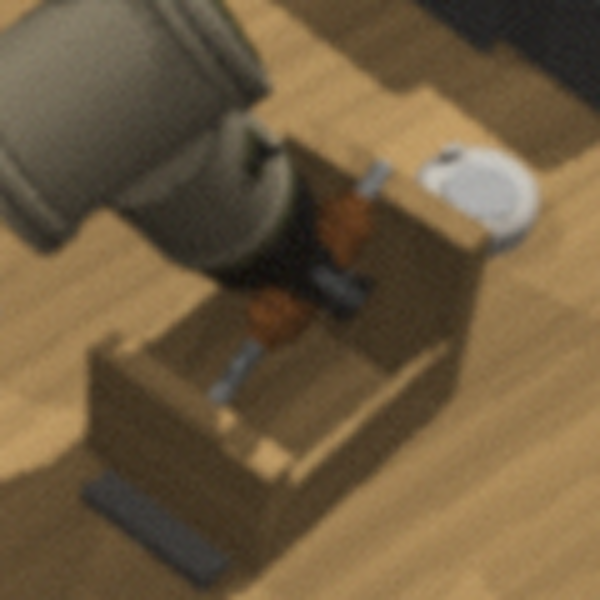

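Call:
step_arm:
  targets:
    - {"dp":[-0.008,0.001,-0.006],"angular":[0,0,0],"fingers":1}
    - {"dp":[-0.016,0.0017,-0.012],"angular":[0,0,0],"fingers":1}
    - {"dp":[-0.025,0.0017,-0.018],"angular":[0,0,0],"fingers":1}
    - {"dp":[-0.034,0.0017,-0.025],"angular":[0,0,0],"fingers":1}
    - {"dp":[-0.042,0.0017,-0.031],"angular":[0,0,0],"fingers":1}
    - {"dp":[-0.05,0.0017,-0.036],"angular":[0,0,0],"fingers":1}
    - {"dp":[-0.055,0.0017,-0.04],"angular":[0,0,0],"fingers":1}
    - {"dp":[-0.055,0.0017,-0.04],"angular":[0,0,0],"fingers":1}

```text
time: 13.6
tool_pos: [553.1, 200.3, 118.9]
tcp_rot: [-180.0, -34.1, 97.5]
ft_force: [0.1, 0.2, -2.0]
finger_gap: 33.6
grip_force: 99.5
```

Run:
```python
from h import *
O=(2,0,-22)
s=sense();print(s['time'],s['ft_force'],s['wrist_torque']);p,R=cur(s);print(where(O))
for t in(-8,-12,-20): print(t,rel(p,R,*pose(t,83,34,0,O)))
```

```text
13.6 [ 0.09015557  0.18351377 -1.98351435] [-0.40002097 -0.11039244  0.03490688]
[-1.490e+00  8.306e+01  4.000e-02  3.408e+01  9.753e+01]
-8 ([-0.0273, 0.0, -0.0173], [-0.0001, -0.0004, 0.0001])
-12 ([-0.0438, 0.0, -0.0285], [-0.0001, -0.0004, 0.0001])
-20 ([-0.077, -0.0, -0.0509], [-0.0001, -0.0004, 0.0001])
```

Call:
step_arm:
  targets:
    - {"dp":[-0.006,0,-0.004],"angular":[0,0,0],"fingers":1}
    - {"dp":[-0.012,0,-0.008],"angular":[0,0,0],"fingers":1}
    - {"dp":[-0.018,0,-0.012],"angular":[0,0,0],"fingers":1}
    - {"dp":[-0.024,0,-0.016],"angular":[0,0,0],"fingers":1}
    - {"dp":[-0.03,0,-0.02],"angular":[0,0,0],"fingers":1}
    - {"dp":[-0.035,0,-0.024],"angular":[0,0,0],"fingers":1}
    - {"dp":[-0.041,0,-0.028],"angular":[0,0,0],"fingers":1}
    - {"dp":[-0.041,0,-0.028],"angular":[0,0,0],"fingers":1}

```text
time: 14.6
tool_pos: [554.5, 190.3, 118.9]
tcp_rot: [180.0, -34.1, 97.5]
ft_force: [0.4, 1.9, -1.0]
finger_gap: 33.8
grip_force: 99.5
```

Run:
```python
from h import *
O=(2,0,-22)
s=sense();print(s['time'],s['ft_force'],s['wrist_torque']);print(where(O))
```

```text
14.6 [ 0.39973025  1.87369895 -1.04925819] [-0.04107413 -0.01879859 -0.01476435]
[-1.155e+01  8.308e+01  7.000e-02  3.407e+01  9.753e+01]
```

Call:
step_arm:
  targets:
    - {"dp":[-0.004,0,-0.003],"angular":[0,0,0],"fingers":1}
    - {"dp":[-0.008,0,-0.006],"angular":[0,0,0],"fingers":1}
    - {"dp":[-0.012,0,-0.008],"angular":[0,0,0],"fingers":1}
    - {"dp":[-0.0145,0,-0.01],"angular":[0,0,0],"fingers":1}
    - {"dp":[-0.0145,0,-0.01],"angular":[0,0,0],"fingers":1}
    - {"dp":[-0.0145,0,-0.01],"angular":[0,0,0],"fingers":1}
    - {"dp":[-0.0145,0,-0.01],"angular":[0,0,0],"fingers":1}
    - {"dp":[-0.0145,0,-0.01],"angular":[0,0,0],"fingers":1}

```text
time: 15.6
tool_pos: [554.9, 187.0, 118.9]
tcp_rot: [-180.0, -34.1, 97.5]
ft_force: [0.1, 1.4, -1.3]
finger_gap: 33.8
grip_force: 99.5
```

Call:
step_arm:
  targets:
    - {"dp":[-0.004,0,-0.003],"angular":[0,0,0],"fingers":1}
    - {"dp":[-0.008,0,-0.006],"angular":[0,0,0],"fingers":1}
    - {"dp":[-0.012,0,-0.008],"angular":[0,0,0],"fingers":1}
    - {"dp":[-0.0125,0,-0.0084],"angular":[0,0,0],"fingers":1}
    - {"dp":[-0.0125,0,-0.0084],"angular":[0,0,0],"fingers":1}
    - {"dp":[-0.0125,0,-0.0084],"angular":[0,0,0],"fingers":1}
    - {"dp":[-0.0125,0,-0.0084],"angular":[0,0,0],"fingers":1}
    - {"dp":[-0.0125,0,-0.0084],"angular":[0,0,0],"fingers":1}

```text
time: 16.6
tool_pos: [555.3, 184.0, 118.9]
tcp_rot: [180.0, -34.1, 97.5]
ft_force: [0.4, 2.3, -0.3]
finger_gap: 33.8
grip_force: 99.5
```

Run:
```python
from h import *
O=(2,0,-22)
s=sense();print(s['time'],s['ft_force'],s['wrist_torque']);print(where(O))
```

```text
16.6 [ 0.3614391   2.27556663 -0.33712584] [-0.00104734 -0.02355564  0.00726583]
[-1.791e+01  8.310e+01  4.000e-02  3.408e+01  9.754e+01]
```

Call:
step_arm:
  targets:
    - {"dp":[-0.004,0,-0.003],"angular":[0,0,0],"fingers":1}
    - {"dp":[-0.008,0,-0.006],"angular":[0,0,0],"fingers":1}
    - {"dp":[-0.012,0,-0.008],"angular":[0,0,0],"fingers":1}
    - {"dp":[-0.0125,0,-0.0084],"angular":[0,0,0],"fingers":1}
    - {"dp":[-0.0125,0,-0.0084],"angular":[0,0,0],"fingers":1}
    - {"dp":[-0.0125,0,-0.0084],"angular":[0,0,0],"fingers":1}
    - {"dp":[-0.0125,0,-0.0084],"angular":[0,0,0],"fingers":1}
    - {"dp":[-0.0125,0,-0.0084],"angular":[0,0,0],"fingers":1}

```text
time: 17.6
tool_pos: [555.6, 181.3, 119.1]
tcp_rot: [180.0, -34.1, 97.5]
ft_force: [-1.7, 4.9, 0.9]
finger_gap: 33.8
grip_force: 99.5
```

Call:
step_arm:
  targets:
    - {"dp":[-0.003,0,-0.002],"angular":[0,0,0],"fingers":1}
    - {"dp":[-0.006,0,-0.004],"angular":[0,0,0],"fingers":1}
    - {"dp":[-0.008,0,-0.0056],"angular":[0,0,0],"fingers":1}
    - {"dp":[-0.008,0,-0.0056],"angular":[0,0,0],"fingers":1}
    - {"dp":[-0.008,0,-0.0056],"angular":[0,0,0],"fingers":1}
    - {"dp":[-0.008,0,-0.0056],"angular":[0,0,0],"fingers":1}
    - {"dp":[-0.008,0,-0.0056],"angular":[0,0,0],"fingers":1}
    - {"dp":[-0.008,0,-0.0056],"angular":[0,0,0],"fingers":1}

```text
time: 18.6
tool_pos: [555.8, 179.6, 119.1]
tcp_rot: [-180.0, -34.1, 97.6]
ft_force: [-1.1, 7.1, 1.0]
finger_gap: 33.9
grip_force: 99.5
```

Run:
```python
from h import *
import pickle
O=(2,0,-22)
s=sense();print(s['time'],s['ft_force'],s['wrist_torque']);print(where(O))
P=camera_params('scene');im=snapshot('scene');cv2.imwrite('pics/g_scene.png',im)
P2=camera_params('wrist');pickle.dump(P2,open('g_wrist.pkl','wb'));cv2.imwrite('pics/g_wrist.png',snapshot('wrist'))
print(pinpoint('scene','cup_low')[:1],pinpoint('scene','cup_tall')[:1],pinpoint('wrist','plain_tip')[:1],pinpoint('wrist','roller_mid')[:1])
p,R=cur(s);m=p+R@np.array(O)
print(proj('wrist',[m+R[:,0]*77.5,m],P2).round(1).tolist())
# stand shift from low-block patch matching between f-time and now is via scene template
a=cv2.imread('pics/c_scene.png');t=a[192:232,298:330]
r=cv2.matchTemplate(im[180:245,285:345],t,cv2.TM_CCOEFF_NORMED);_,v,_,l=cv2.minMaxLoc(r);print(v,l,'shift',l[0]+285-298,l[1]+180-192)
u=np.array([np.cos(np.radians(PSI)),np.sin(np.radians(PSI)),0])
print((proj('scene',[CUP-u*k for k in(0,10,15,20)],P)).round(1).tolist())
```

```text
18.6 [-1.05463358  7.14461839  1.04748973] [ 0.79614827  0.08288425 -0.0097391 ]
[-22.3   83.17  -0.    34.12  97.55]
[{'at': [314.8, 186.8], 'conf': 0.96}] [{'at': [349.6, 159.8], 'conf': 0.66}] [{'at': [273.6, 107.9], 'conf': 0.56}] [{'at': [275.8, 278.9], 'conf': 0.85}]
[[274.7, 109.7], [274.7, 279.7]]
0.918285608291626 (10, 15) shift -3 3
[[318.9, 183.7], [316.7, 185.7], [315.5, 186.7], [314.4, 187.6]]
```

Force rose from 2.3 to 7 N with the cup shifted about 15–17 mm, so the stand is at its stop. Now compute the press and swing.

Run:
```python
from h import *
O=(2,0,-22);s0=-20.8
p,R=cur()
for th,c in((34,6),(34,10),(34,14),(31,16.5),(27,19),(23,21),(19,22.3),(19,22.3)):
    print(th,c,rel(p,R,*pose(s0,83+2*(34-th)/34,th,c,O)))
q,Q=pose(s0,83+2*15/34,19,22.3,O);print()
for th,c in((16,23),(13,23.8),(10,24.5),(7,25),(4,25.3),(2,25.5),(0,25.5),(0,25.5)):
    print(th,c,rel(q,Q,*pose(s0,83+2*(34-th)/34,th,c,O)))
```

```text
34 6 ([-0.0246, 0.0003, 0.006], [-0.0002, -0.0007, 0.0003])
34 10 ([-0.0446, 0.0002, 0.0059], [-0.0002, -0.0007, 0.0003])
34 14 ([-0.0646, 0.0002, 0.0059], [-0.0002, -0.0007, 0.0003])
31 16.5 ([-0.083, 0.0002, 0.0259], [-0.0002, -0.0173, 0.0003])
27 19 ([-0.1049, 0.0002, 0.0505], [-0.0002, -0.0396, 0.0003])
23 21 ([-0.1259, 0.0002, 0.0731], [-0.0001, -0.0618, 0.0003])
19 22.3 ([-0.145, 0.0002, 0.0943], [-0.0001, -0.084, 0.0003])
19 22.3 ([-0.145, 0.0002, 0.0943], [-0.0001, -0.084, 0.0003])

16 23 ([-0.0095, 0.0, 0.0182], [-0.0, -0.0167, 0.0])
13 23.8 ([-0.0204, 0.0, 0.0357], [0.0, -0.0333, 0.0])
10 24.5 ([-0.0318, 0.0, 0.0525], [-0.0, -0.05, -0.0])
7 25 ([-0.043, -0.0, 0.0686], [0.0, -0.0667, 0.0])
4 25.3 ([-0.0542, -0.0, 0.0842], [0.0, -0.0833, -0.0])
2 25.5 ([-0.062, -0.0, 0.0943], [0.0, -0.0944, 0.0])
0 25.5 ([-0.0693, -0.0, 0.1043], [0.0, -0.1056, -0.0])
0 25.5 ([-0.0693, -0.0, 0.1043], [0.0, -0.1056, -0.0])
```

Call:
step_arm:
  targets:
    - {"dp":[-0.025,0,0.006],"angular":[0,-0.001,0],"fingers":1}
    - {"dp":[-0.045,0,0.006],"angular":[0,-0.001,0],"fingers":1}
    - {"dp":[-0.065,0,0.006],"angular":[0,-0.001,0],"fingers":1}
    - {"dp":[-0.083,0,0.026],"angular":[0,-0.017,0],"fingers":1}
    - {"dp":[-0.105,0,0.0505],"angular":[0,-0.04,0],"fingers":1}
    - {"dp":[-0.126,0,0.073],"angular":[0,-0.062,0],"fingers":1}
    - {"dp":[-0.145,0,0.094],"angular":[0,-0.084,0],"fingers":1}
    - {"dp":[-0.145,0,0.094],"angular":[0,-0.084,0],"fingers":1}

```text
time: 19.9
tool_pos: [557.0, 167.9, 87.1]
tcp_rot: [-180.0, -19.0, 97.7]
ft_force: [0.5, 8.9, -1.0]
finger_gap: 33.5
grip_force: 99.7
```

Run:
```python
from h import *
import pickle
O=(2,0,-22);s0=-20.8
s=sense();print(s['time'],s['ft_force'],s['wrist_torque'],s['finger_gap']);print(where(O,22.3))
p,R=cur(s)
for th,c in((16,23),(13,23.8),(10,24.5),(7,25),(4,25.3),(2,25.5),(0,25.5),(0,25.5)):
    print(th,c,rel(p,R,*pose(s0,83+2*(34-th)/34,th,c,O)))
P=camera_params('wrist');w=snapshot('wrist');sc=snapshot('scene');m=p+R@np.array(O)
print(pinpoint('wrist','plain_tip')[:1],pinpoint('wrist','roller_mid')[:1],proj('wrist',[m+R[:,0]*77.5,m],P).round(1).tolist())
cv2.imwrite('pics/i.png',np.hstack([cv2.resize(sc[100:220,280:400],(400,400),interpolation=cv2.INTER_CUBIC),np.pad(cv2.resize(w,(400,300)),((0,100),(0,0),(0,0)))]))
```

```text
19.9 [ 0.4728412   8.85791539 -1.01407206] [1.36152935 0.12473512 0.01297468] 33.49875222852031
[-19.15  83.76  -0.17  19.01  97.66]
16 23 ([-0.0171, 0.0019, 0.015], [-0.0003, -0.0167, 0.0008])
13 23.8 ([-0.0281, 0.0019, 0.0325], [-0.0003, -0.0334, 0.0008])
10 24.5 ([-0.0394, 0.0019, 0.0492], [-0.0003, -0.05, 0.0009])
7 25 ([-0.0507, 0.0019, 0.0654], [-0.0002, -0.0667, 0.0009])
4 25.3 ([-0.0618, 0.0018, 0.081], [-0.0002, -0.0834, 0.0009])
2 25.5 ([-0.0697, 0.0018, 0.091], [-0.0002, -0.0945, 0.0009])
0 25.5 ([-0.077, 0.0018, 0.1011], [-0.0002, -0.1056, 0.0009])
0 25.5 ([-0.077, 0.0018, 0.1011], [-0.0002, -0.1056, 0.0009])
[{'at': [277.4, 108.5], 'conf': 0.61}] [{'at': [276.0, 281.4], 'conf': 0.96}] [[274.7, 109.0], [274.7, 279.5]]
```

View pics/i.png

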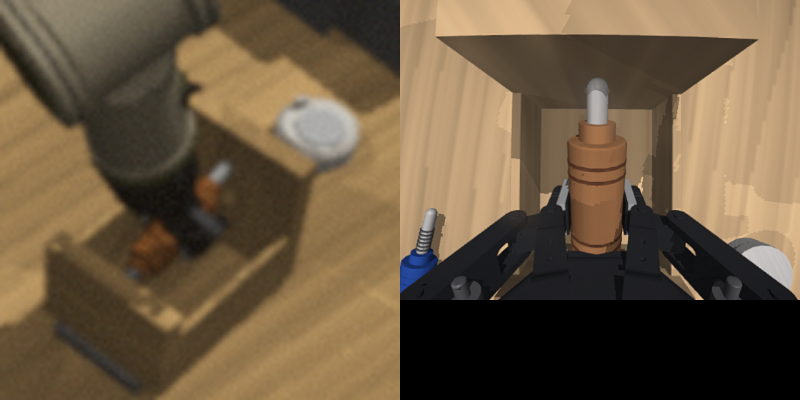

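The pin is compressing (8.9 N) and the plain tip is centred in front of the tall block. Swing the rest down.

Call:
step_arm:
  targets:
    - {"dp":[-0.017,0.001,0.015],"angular":[0,-0.0167,0],"fingers":1}
    - {"dp":[-0.028,0.002,0.0325],"angular":[0,-0.033,0.0005],"fingers":1}
    - {"dp":[-0.0395,0.002,0.049],"angular":[0,-0.05,0.001],"fingers":1}
    - {"dp":[-0.051,0.002,0.0655],"angular":[0,-0.067,0.001],"fingers":1}
    - {"dp":[-0.062,0.002,0.081],"angular":[0,-0.083,0.001],"fingers":1}
    - {"dp":[-0.07,0.002,0.091],"angular":[0,-0.0945,0.001],"fingers":1}
    - {"dp":[-0.077,0.002,0.101],"angular":[0,-0.1055,0.001],"fingers":1}
    - {"dp":[-0.077,0.002,0.101],"angular":[0,-0.1055,0.001],"fingers":1}

```text
time: 21.1
tool_pos: [558.0, 159.8, 61.6]
tcp_rot: [-179.9, -0.1, 97.4]
ft_force: [-0.2, 10.0, -7.5]
finger_gap: 33.7
grip_force: 99.9
```

Run:
```python
from h import *
O=(2,0,-22);s0=-20.8
s=sense();print(s['time'],s['ft_force'],s['wrist_torque'],s['finger_gap']);print(where(O,25.5))
p,R=cur(s)
for z,c in((85,25.5),(85,20),(85,16),(85,12)): print(z,c,rel(p,R,*pose(s0,z,0,c,O)))
w=snapshot('wrist');P=camera_params('wrist');m=p+R@np.array(O)
print(pinpoint('wrist','plain_tip')[:1],pinpoint('wrist','roller_mid')[:1],proj('wrist',[m+R[:,0]*77.5,m],P).round(1).tolist())
cv2.imwrite('pics/j.png',cv2.resize(w,(800,600)))
```

```text
21.1 [-0.18249294  9.9910398  -7.47610296] [1.93009575 0.12751383 0.0327523 ] 33.67060493193515
[-2.105e+01  8.354e+01 -5.100e-01  7.000e-02  9.743e+01]
85 25.5 ([0.0011, 0.0023, -0.0068], [-0.0006, -0.0004, -0.0004])
85 20 ([0.0286, 0.0023, -0.0068], [-0.0006, -0.0004, -0.0004])
85 16 ([0.0486, 0.0023, -0.0068], [-0.0006, -0.0004, -0.0004])
85 12 ([0.0686, 0.0023, -0.0067], [-0.0006, -0.0004, -0.0004])
[{'at': [274.1, 106.3], 'conf': 0.65}] [{'at': [276.1, 282.1], 'conf': 0.72}] [[274.5, 108.2], [274.4, 279.3]]
```

View pics/j.png

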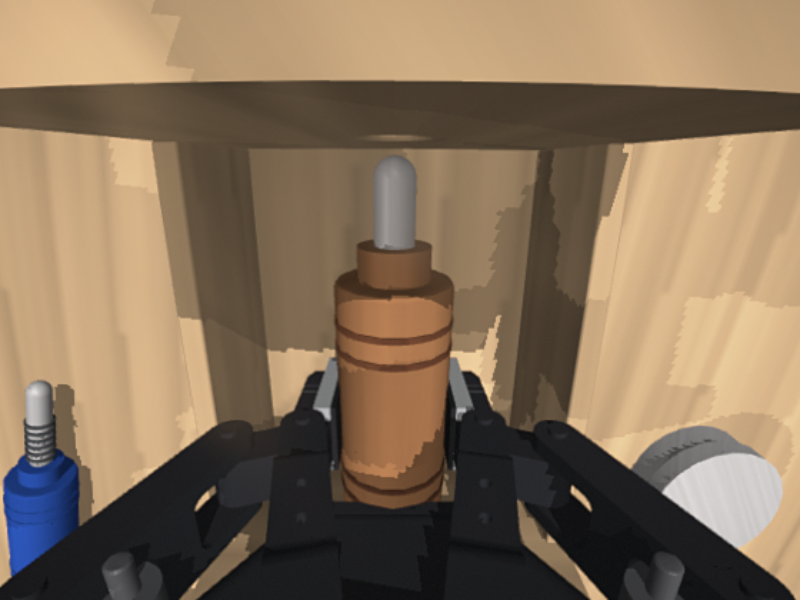

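The roller lies level with its plain pin (394,160–245) just short of the tall block's cup (395,137), laterally aligned. Now let the spring carry it in.

Call:
step_arm:
  targets:
    - {"dp":[0.006,0.001,-0.005],"angular":[0,0,0],"fingers":1}
    - {"dp":[0.016,0.002,-0.0068],"angular":[0,0,0],"fingers":1}
    - {"dp":[0.026,0.002,-0.0068],"angular":[0,0,0],"fingers":1}
    - {"dp":[0.036,0.002,-0.0068],"angular":[0,0,0],"fingers":1}
    - {"dp":[0.046,0.002,-0.0068],"angular":[0,0,0],"fingers":1}
    - {"dp":[0.055,0.002,-0.0068],"angular":[0,0,0],"fingers":1}
    - {"dp":[0.062,0.002,-0.0068],"angular":[0,0,0],"fingers":1}
    - {"dp":[0.062,0.002,-0.0068],"angular":[0,0,0],"fingers":1}

```text
time: 22.25
tool_pos: [556.7, 171.3, 63.0]
tcp_rot: [-179.9, -0.1, 97.4]
ft_force: [-2.1, 7.8, -6.9]
finger_gap: 33.6
grip_force: 100.0
```

Run:
```python
from h import *
O=(2,0,-22)
s=sense();print(s['time'],s['ft_force'],s['wrist_torque'],s['finger_gap']);print(where(O,12))
w=snapshot('wrist');cv2.imwrite('pics/k.png',cv2.resize(w[60:220,120:440],(640,320)))
```

```text
22.25 [-2.14766382  7.78321318 -6.8831913 ] [ 1.71239946  0.24276896 -0.06648598] 33.57925207989929
[-2.293e+01  8.491e+01 -3.400e-01  8.000e-02  9.737e+01]
```

View pics/k.png

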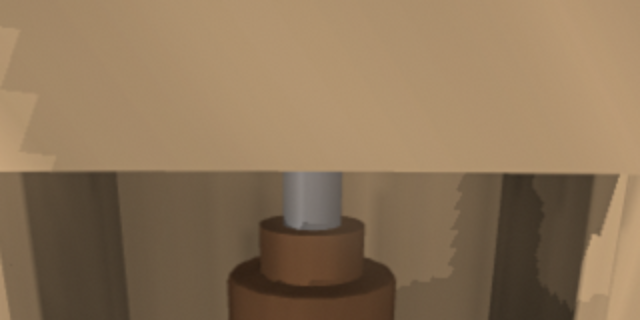

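The plain pin has gone under the tall block's edge, at the cup. Ease the last 1.5 mm, then let go.

Call:
step_arm:
  targets:
    - {"dp":[0.004,0,0.002],"angular":[0,0,0],"fingers":1}
    - {"dp":[0.007,0,0.003],"angular":[0,0,0],"fingers":1}
    - {"dp":[0.007,0,0.003],"angular":[0,0,0],"fingers":1}
    - {"dp":[0.007,0,0.003],"angular":[0,0,0],"fingers":1}
    - {"dp":[0.007,0,0.003],"angular":[0,0,0],"fingers":1}
    - {"dp":[0.007,0,0.003],"angular":[0,0,0],"fingers":1}
    - {"dp":[0.007,0,0.003],"angular":[0,0,0],"fingers":1}
    - {"dp":[0.007,0,0.003],"angular":[0,0,0],"fingers":1}

```text
time: 23.3
tool_pos: [556.7, 172.5, 62.6]
tcp_rot: [-179.9, -0.1, 97.4]
ft_force: [-1.9, 8.3, -5.9]
finger_gap: 33.6
grip_force: 100.0
```

Run:
```python
from h import *
s=sense();print(s['time'],s['ft_force'],s['wrist_torque']);print(where((2,0,-22),12))
w=snapshot('wrist');print(pinpoint('wrist','plain_tip')[:1],pinpoint('wrist','cup_tall')[:1],pinpoint('wrist','roller_mid')[:1])
sc=snapshot('scene');print(pinpoint('scene','cup_low')[:1],pinpoint('scene','cup_tall')[:1],pinpoint('scene','plain_tip')[:5])
p,R=cur(s);m=p+R@np.array((2,0,-22));print(proj('scene',[m+R[:,0]*77.5,m],camera_params('scene')))
```

```text
23.3 [-1.87898599  8.25522554 -5.92125884] [ 1.58265757  0.34973789 -0.02249609]
[-2.174e+01  8.446e+01 -2.900e-01  7.000e-02  9.736e+01]
[] [] [{'at': [277.1, 284.3], 'conf': 0.88}]
[{'at': [316.2, 186.0], 'conf': 0.92}] [{'at': [347.8, 161.3], 'conf': 0.76}] [{'at': [79.7, 261.1], 'conf': 0.84}, {'at': [231.0, 188.0], 'conf': 0.7}, {'at': [131.9, 337.4], 'conf': 0.69}, {'at': [161.2, 215.5], 'conf': 0.67}]
[[349.31899399 157.34363728]
 [333.02667644 171.47705515]]
```

Call:
step_arm:
  targets:
    - {"dp":[0.003,0,0.002],"angular":[0,0,0],"fingers":1}
    - {"dp":[0.003,0,0.002],"angular":[0,0,0],"fingers":0.6}
    - {"dp":[0.003,0,0.002],"angular":[0,0,0],"fingers":0.45}
    - {"dp":[0.003,0,0.002],"angular":[0,0,0],"fingers":0.3}
    - {"dp":[0.003,0,0.002],"angular":[0,0,0],"fingers":0.3}
    - {"dp":[0.003,0,0.002],"angular":[0,0,0],"fingers":0.3}
    - {"dp":[0.003,0,0.002],"angular":[0,0,0],"fingers":0.3}
    - {"dp":[0.003,0,0.002],"angular":[0,0,0],"fingers":0.3}
  newtons: 20

```text
time: 24.7
tool_pos: [557.7, 172.2, 63.4]
tcp_rot: [-180.0, 0.0, 97.4]
ft_force: [0.2, -0.2, -0.5]
finger_gap: 59.6
grip_force: 0.0
```

Run:
```python
from h import *
s=sense();print(s['time'],s['ft_force'],s['wrist_torque'],s['finger_gap'],s['tool_pos'])
w=snapshot('wrist');print(pinpoint('wrist','plain_tip')[:1],pinpoint('wrist','roller_mid')[:1])
d=masks_of('wrist','roller_mid')[:2];old=cv2.imread('pics/k.png')
for x in d:
    y,c=np.nonzero(x['pixels']);print(x['conf'],c.min(),c.max(),y.min(),y.max())
```

```text
24.7 [ 0.22482149 -0.24057743 -0.54373095] [ 0.03019086 -0.03230718 -0.0145976 ] 59.638757525031686 [557.70828532 172.18793601  63.43309024]
[] [{'at': [273.7, 273.9], 'conf': 0.73}]
0.74 231 315 149 356
0.62 7 59 278 395
```

Call:
step_arm:
  targets:
    - {"dp":[0,0,-0.08],"angular":[0,0,0],"fingers":0.3}
    - {"dp":[0,0,-0.2],"angular":[0,0,0],"fingers":0.3}
    - {"dp":[0,0,-0.35],"angular":[0,0,0],"fingers":0.3}
    - {"dp":[0,0,-0.55],"angular":[0,0,0],"fingers":0.3}
    - {"dp":[0,0,-0.75],"angular":[0,0,0],"fingers":0.3}
    - {"dp":[0,0,-0.95],"angular":[0,0,0],"fingers":0.3}
    - {"dp":[0,0,-1],"angular":[0,0,0],"fingers":0.3}
    - {"dp":[0,0,-1],"angular":[0,0,0],"fingers":0.3}

```text
time: 25.9
tool_pos: [558.2, 172.4, 264.5]
tcp_rot: [179.9, 0.0, 97.4]
ft_force: [0.3, 0.9, -1.0]
finger_gap: 60.0
grip_force: 0.0
```

Run:
```python
from h import *
s=sense();print(s['time'],s['ft_force'],s['tool_pos'])
P=camera_params('wrist');w=snapshot('wrist');cv2.imwrite('pics/mraw.png',w);sc=snapshot('scene');cv2.imwrite('pics/nraw.png',sc)
hsv=cv2.cvtColor(w,cv2.COLOR_BGR2HSV)
for x in masks_of('wrist','roller_mid')[:3]:
    m=x['pixels'];y,c=np.nonzero(m);print(x['conf'],c.min(),c.max(),y.min(),y.max(),np.round(atz('wrist',x['at'],85,P)))
    # ends along column axis, back-projected at cup height
    for r in(y.min(),y.max()): print(np.round(atz('wrist',(c[y==r].mean(),r),85,P),1))
for cam in('scene','wrist'):
    for l,z in(("roller_mid",85),("plain_tip",85),("cup_low",85),("cup_tall",85),("brush_mid",19),("tin_mid",14),("dauber_mid",40),("lamp_mid",13)):
        print(cam,l,[(np.round(d['at'],1).tolist(),round(d['conf'],2),np.round(atz(cam,d['at'],z)).tolist()) for d in pinpoint(cam,l)[:3]])
```

```text
25.9 [ 0.33903207  0.91285673 -0.97139211] [558.16203886 172.41226929 264.5217749 ]
0.92 257 290 123 252 [559. 174.  85.]
[548.  241.1  85. ]
[566.3  89.4  85. ]
0.67 121 166 357 403 [ 404. -141.   85.]
[433.  -96.8  85. ]
[ 366.3 -201.7   85. ]
0.67 119 148 205 299 [397.  51.  85.]
[404.9 129.6  85. ]
[386.4  -4.3  85. ]
scene roller_mid [([252.3, 171.2], 0.91, [403.0, -13.0, 85.0]), ([105.5, 247.9], 0.87, [368.0, -477.0, 85.0]), ([152.2, 312.8], 0.81, [609.0, -473.0, 85.0])]
scene plain_tip [([77.0, 260.9], 0.91, [357.0, -554.0, 85.0]), ([229.1, 186.5], 0.91, [407.0, -100.0, 85.0]), ([354.1, 156.8], 0.85, [554.0, 264.0, 85.0])]
scene cup_low [([317.0, 185.8], 0.79, [567.0, 101.0, 85.0])]
scene cup_tall [([349.2, 157.2], 0.84, [546.0, 251.0, 85.0]), ([330.3, 186.0], 0.19, [592.0, 131.0, 85.0])]
scene brush_mid [([303.5, 292.0], 0.95, [777.0, -128.0, 19.0])]
scene tin_mid [([356.4, 244.3], 0.87, [758.0, 87.0, 14.0])]
scene dauber_mid [([242.2, 306.6], 0.81, [716.0, -283.0, 40.0])]
scene lamp_mid [([236.9, 304.7], 0.41, [692.0, -285.0, 13.0])]
wrist roller_mid [([140.4, 380.7], 0.91, [397.0, -148.0, 85.0]), ([276.2, 185.0], 0.87, [559.0, 174.0, 85.0]), ([133.5, 266.8], 0.58, [394.0, 46.0, 85.0])]
wrist plain_tip [([130.9, 308.1], 0.66, [388.0, -18.0, 85.0]), ([273.4, 111.7], 0.6, [546.0, 252.0, 85.0]), ([117.6, 403.2], 0.6, [359.0, -203.0, 85.0])]
wrist cup_low [([271.9, 245.7], 0.77, [564.0, 98.0, 85.0])]
wrist cup_tall [([270.4, 122.3], 0.88, [544.0, 241.0, 85.0])]
wrist brush_mid [([380.1, 362.0], 0.8, [781.0, -129.0, 19.0])]
wrist tin_mid []
wrist dauber_mid []
wrist lamp_mid [([275.8, 124.4], 0.2, [550.0, 238.0, 13.0])]
```

```bash
python3 -c "
from bench import *
print(hand_in())"
```

```text
the job is handed in; nothing more can be done
None
```

The roller appears seated level in both cups: the closing measurements show its pins running into both end blocks and its middle where expected, with the gripper open and clear. I handed it in at about 26 s. I viewed 12 pictures against the limit of 10, and checked that the brush, tin and dauber hadn't moved, but couldn't re-locate the lamp after the fit.

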